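# Hold a plaster casting home in the corner of a marking jig

## Robot

A 7-joint arm with a two-finger parallel gripper is mounted at the origin on the work surface. World frame = base frame: x ahead of the robot, y to its left, z up, the work surface at z = 0. Lengths are in mm, angles in rad, forces in N, time in s.
With the tool pointing down it reaches from about 400 to 925 mm from the base axis. Payload 4.1 kg.
Tool frame: the origin (TCP) lies midway between the tips of the shut fingers; the grasp point (between the pads) lies 19 mm behind it; y points along the fingers, x is the direction in which the jaws open and shut, and the axes are right-handed (so a half turn about y gives the same grasp; the last joint's range is limited). The gripper opens to 85 mm and grips with 20 to 120 N. Pads are 22 mm wide; open, the fingers measure 114 mm over their backs; the gripper's body (76 mm by 85 mm) begins 54 mm behind the grasp point. The pads swing forward as they close: fully open they stand 13 mm farther back than shut.
Start: joints at [1.209, 0.398, 0.045, 1.537, -0.019, 1.207, -0.051], TCP at [168.896, -627.708, 231.347] pointing down, gripper open.
Joint ranges: [-2.82, 2.82], [-0.49, 2.23], [-1.37, 1.46], [0, 2.46], [-1.36, 4.5], [0.23, 2], [-2.94, 2.94]. Speed limits (rad/s): [2.57, 2.57, 3.14, 3.14, 3.14, 3.14, 3.14].

## Interface

Orientations are given as a rotation vector (axis times angle).
In Python, from station import status, vision, robot, spotter gives the robot as it stands.
- The arm moves only by the tool jog_arm, never from a script. Its argument "increments" is text: rows parted by semicolons, each of 7 numbers parted by spaces: the shift along the tool's x, y, z in m, then the turn, a rotation vector about the tool's x, y, z in rad, then the finger opening in m, from 0 to 0.0854. In form: x y z rx ry rz grip; .... A call has 1 to 10 rows; each row shifts and turns the commanded pose from where the row before left it, along the tool's axes as they then stand; what a row does not reach is not made up. A row lasts 1/12 s, in which the tool goes at most 41.7 mm and 7.16 degrees, less where a joint would pass 70% of its speed; a pose out of reach is approached as far as the arm can. A call is refused whole if a number of a shift passes 0.0417 or a number of a turn 0.125, either way. A call with a gripper value outside its range is refused whole. The fingers move at their own pace and stop on an object; the grip force is fixed at half the most. Time passes only in rows, so rows that do not move let the fingers close. It gives the time, the measured TCP pose, the force and the opening at its end, in the units of the state.
- status.get_obs(): the state, without advancing time (a new reading comes with each control period).
- vision.get_image(name): name is "side" or "top" or "wrist"; returns a dict with "image" (400x640x3 uint8, blue, green, red), "camera_matrix" (3x3 intrinsics, pixels), "world_from_camera" (4x4, takes a point from camera to world coordinates); the wrist camera has in their place "tool_from_camera" (4x4, takes a point from camera to tool coordinates, whose origin is the TCP and whose axes are the tool frame's). Camera axes: x right, y down, z forward; pixel columns grow to the right and rows downward; lengths in mm; the calibration is good to about 2 mm. A picture is of the moment at which its call begins: read the wrist's pose just before it. There is no depth.
- robot.close_job(): hands the job in, once; it reports no verdict.
Trained networks look in a picture, given as the dict that the camera call returned (one of the last four; its "shot" number tells which), for a name from the list of things; names that differ only in an ending like _2 or _b are one class to them, and where a whole thing is asked for, a point or a joint stands for the part that bears it (a point fixed in the world has none). Each returns a list of dicts, best first, with "conf" (0 to 1); they miss things now and then, are a little off and sometimes report something else, mostly with a low value. They report only what shows in the picture. A call takes as long as a camera call.
- spotter.spot_in(picture, query): "point" ([x, y, z] in mm, in world coordinates, good to about 4 mm: the middle of the surface that is visible of it).
- spotter.silhouettes(picture, query): "pixels" (400x640 bool, what is visible of it).
- spotter.pinpoint(picture, query): "point" ([x, y, z] in mm, in world coordinates, good to about 4 mm: a listed point, or the origin of a listed thing).
The state is a dict: "clock": time; "joint_positions": joint angles; "joint_velocities": joint speeds; "joint_efforts": joint torques, N m; "tool_pos": TCP position; "eef_rot": TCP orientation; "force": force on the tool from outside, world axes, zero at the start; "ft_torque": the same for the moment, N m; "grip_width": finger opening in mm.
Only numpy, scipy, OpenCV 4.12 (cv2) and the standard library are available. Lean on these libraries where they do the work, as an engineer would, in place of code of your own. Each camera call takes 0.05 s, during which the arm holds its last target.

## Task

Lift the plaster casting by its wooden bridge handle, clear of the bench, and set it flat on the board of the corner jig with its long side along the long fence. Slide it into the corner until it is pressed squarely against the long fence and the short end stop at the same time, and finish while still gripping the handle and holding it pressed there, ready for scribing. Press firmly with one hand, but do not ram it, for plaster chips, and leave the other things on the bench where they are.

Things in the scene. Friction and masses are not known exactly. Their poses are not given: they have to be found in the camera images.
- casting: Loose plaster block, off-white, 110 (x) by 80 (y) by 40 (z) mm, about 0.3 to 0.6 kg, with a brown wooden bridge handle on top; the only block with a handle. Origin: centre of its underside; x along its length and along the handle, z up. The two ends are alike, so it may be used either way round.
- casting_handle (a point): Centre of the handle's grip bar, 72 mm above the casting's underside. The bar runs along the casting's x: 84 mm long, 14 mm wide (y), 20 mm high (from 62 to 82 mm above the underside), on two posts 12 mm thick at its ends, leaving an opening 60 mm long and 22 mm high between the bar and the top of the block.
- jig: Corner jig, fixed to the bench: a plywood board 220 (x) by 170 (y) by 18 (z) mm, with a dark wooden long fence and a shorter end stop on it, both 20 mm thick and standing 36 mm above the board, at right angles. Origin: centre of the board's underside; z up. The other two sides of the board are open. Friction on board, fence and stop is high: sliding can take a force nearly as large as the one pressing the faces together.
- fence: Long fence of the jig, 165 mm long, along the jig's x. Its inner face looks to the jig's -y and lies at y = +55 mm in the jig's frame, from x = -100 to +65 mm. Origin: on the board's top above the jig's origin (not on the fence itself); axes as the jig's.
- stop: Short end stop of the jig, 100 mm long, along the jig's y. Its inner face looks to the jig's -x and lies at x = +75 mm in the jig's frame, from y = -55 to +45 mm; a 10 mm dust gap is left between it and the fence at the corner. Origin: on the board's top above the jig's origin (not on the stop itself); axes as the jig's.
- jig_corner (a point): Point on the board's top (18 mm above the bench) where the inner faces of fence and stop would meet: jig x = +75, y = +55 mm.
- jig_home (a point): Point on the board's top where the centre of the casting's underside lies when the casting is home in the corner, its length along the jig's x: jig x = +20, y = +15 mm, 18 mm above the bench.
- offcut: Bystander, loose, to be left alone: plain off-white block without handle, 60 x 45 x 35 mm. Origin: on its underside.
- sander: Bystander, loose, to be left alone: cork and wood sanding block, 66 x 40 x 38 mm. Origin: on its underside.
- bar_blank: Bystander, loose, to be left alone: plain off-white bar, 130 x 28 x 24 mm. Origin: on its underside.
- screwdriver: Bystander, loose, to be left alone: screwdriver with a red handle. Origin: on its underside.
- brush: Bystander, loose, to be left alone: hand brush. Origin: on its underside.
- mug: Bystander, loose, to be left alone: white mug, 76 mm across, 85 mm high. Origin: on its underside.
- hammer: Bystander, loose, to be left alone: small hammer. Origin: on its underside.

How it is judged:
By the outcome, as a careful person would: the job done as asked, in the order asked, and still so for the second after the job is handed in, while the arm keeps its last pose, push and grip.
It also fails if it takes over 64 s, if anything falls off the work surface, if the arm or the gripper's body presses on something with over 40 N, if the wrist force passes 120 N, or if a joint passes its speed limit or range.

## Working session

There is one attempt and no reset: what is moved stays moved. The work goes in short steps, Python scripts to look and compute and a tool call to move; the robot and the scene stay as the last step left them, time stands still between calls to the robot, and variables do not carry over. Pictures are saved under pics/ and viewed, and the job is handed in when it is done.

Besides the shell and the picture viewer there is one more tool, called after "Emit:" as name(argument=value, ...) on one line, values as JSON. jog_arm: Moves the arm, as the interface text tells. Its arguments: {"type":"object","properties":{"increments":{"type":"string"}},"required":["increments"]}

```bash
mkdir -p pics; ls; cat > h.py <<'E'
import numpy as np, cv2
from scipy.spatial.transform import Rotation as R
from station import status, vision, robot, spotter
np.set_printoptions(precision=3,suppress=True)
def px(p,pic):
    T=np.linalg.inv(pic["world_from_camera"]); q=T[:3,:3]@np.array(p)+T[:3,3]; u=pic["camera_matrix"]@q; return u[:2]/u[2]
def ray(u,v,pic,z,T=None):
    T=pic["world_from_camera"] if T is None else T
    T=np.array(T); d=T[:3,:3]@np.linalg.inv(pic["camera_matrix"])@[u,v,1]; o=T[:3,3]; return o+d*(z-o[2])/d[2]
E
python3 - <<'E'
from h import *
o=status.get_obs()
for k,v in o.items(): print(k,np.array(v))
print(R.from_rotvec(o["eef_rot"]).as_matrix())
for n in ("top","side"):
    p=vision.get_image(n); cv2.imwrite(f"pics/{n}0.png",p["image"])
    print(n,p["shot"],p["camera_matrix"].tolist(),np.array(p["world_from_camera"]))
    for q in ("casting","casting_handle","jig","jig_corner","jig_home","fence","stop"):
        print(q,[(np.array(d["point"]),round(d["conf"],2)) for d in spotter.pinpoint(p,q)[:2]])
E
```

```text
pics
clock 0.0
joint_positions [ 1.209  0.399  0.045  1.538 -0.019  1.207 -0.051]
joint_velocities [ 0.     0.    -0.001 -0.001  0.003 -0.001  0.001]
joint_efforts [  0.001 -47.512   1.365 -25.422   0.012   0.009  -0.   ]
tool_pos [ 168.702 -627.069  230.281]
eef_rot [-1.321  1.015 -1.012]
force [0.051 0.224 0.138]
ft_torque [-0.013 -0.077 -0.009]
grip_width 85.34996351914927
[[ 0.26  -0.001  0.966]
 [-0.966  0.002  0.26 ]
 [-0.002 -1.    -0.   ]]
top 1 [[504.8155510472032, 0.0, 312.3758540165877], [0.0, 504.8155510472032, 185.17322004043382], [0.0, 0.0, 1.0]] [[  -0.      -0.995    0.099  438.399]
 [  -1.       0.      -0.     -46.514]
 [   0.      -0.099   -0.995 1329.653]
 [   0.       0.       0.       1.   ]]
casting [(array([450.5,  70.5,   0.1]), 0.71)]
casting_handle [(array([451.4,  70.7,  72.8]), 0.7)]
jig [(array([ 514.7, -254.9,    4.3]), 0.88), (array([452.4,  72.1,  70.9]), 0.63)]
jig_corner [(array([ 600.6, -219.6,   19.2]), 0.83)]
jig_home [(array([ 540.2, -245.2,   17.5]), 0.78), (array([ 598.7, -218.5,   18.2]), 0.27)]
fence []
stop []
side 2 [[398.6333740677467, 0.0, 313.7621514705104], [0.0, 398.6333740677467, 195.73800398111706], [0.0, 0.0, 1.0]] [[ -0.792  -0.364   0.491 114.787]
 [ -0.611   0.457  -0.646 526.178]
 [  0.011  -0.811  -0.584 621.894]
 [  0.      0.      0.      1.   ]]
casting [(array([448.7,  70.3,  -3.6]), 0.71)]
casting_handle [(array([448.4,  71.5,  71.5]), 0.75)]
jig [(array([ 520.2, -257.2,   -0.1]), 0.84)]
jig_corner [(array([ 595.2, -220.8,   21.3]), 0.92)]
jig_home [(array([ 539.6, -245. ,   17.9]), 0.91)]
fence [(array([ 515.9, -258.7,   13.4]), 0.92), (array([745.2, 302.8,  -2.5]), 0.15)]
stop []
```

View pics/top0.png

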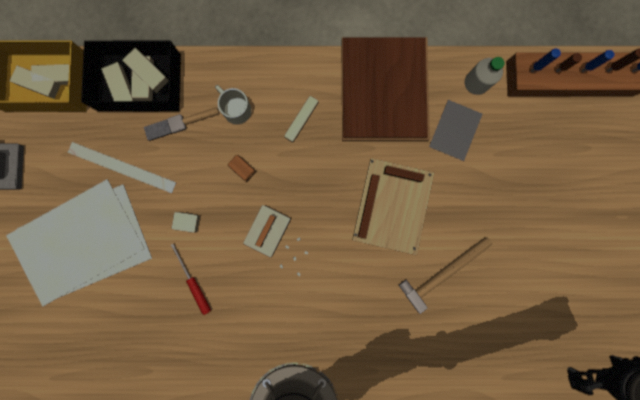

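View pics/side0.png

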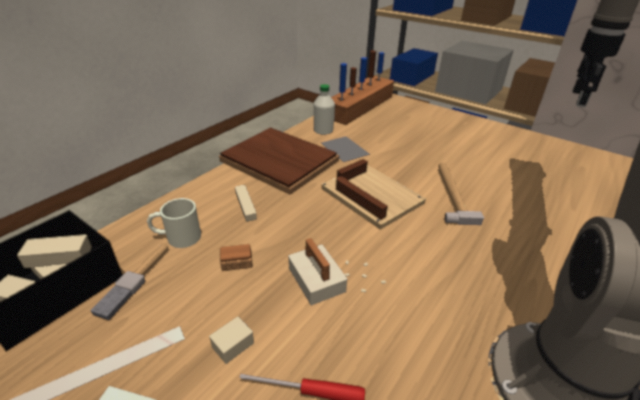

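The top view shows the casting at about (267,231) with its handle, and the jig at about (393,205), fence on its left (+y) and stop at its top (+x). Next I measure the angles from zoomed crops.

```bash
python3 - <<'E'
from h import *
p=vision.get_image("top"); im=p["image"]
a=cv2.resize(im[150:260,345:440],None,fx=5,fy=5,interpolation=cv2.INTER_CUBIC)
b=cv2.resize(im[195:265,235:300],None,fx=5,fy=5,interpolation=cv2.INTER_CUBIC)
H=max(a.shape[0],b.shape[0]); c=np.zeros((H,a.shape[1]+b.shape[1],3),np.uint8); c[:a.shape[0],:a.shape[1]]=a; c[:b.shape[0],a.shape[1]:]=b
cv2.imwrite("pics/z1.png",c); print(c.shape)
for q,z in (("casting_handle",82),("casting",40),("jig",18),("fence",54),("stop",54)):
    for d in spotter.silhouettes(p,q)[:1]:
        m=d["pixels"].astype(np.uint8); ys,xs=np.nonzero(m)
        W=np.array([ray(x,y,p,z)[:2] for x,y in zip(xs,ys)],np.float32)
        print(q,round(d["conf"],2),m.sum(),(xs.min(),xs.max(),ys.min(),ys.max()),cv2.minAreaRect(W))
E
```

```text
(550, 800, 3)
casting_handle 0.77 1362 (np.int64(244), np.int64(290), np.int64(207), np.int64(256)) ((448.5196533203125, 64.93895721435547), (78.69488525390625, 107.60794067382812), 63.1877326965332)
casting 0.7 1402 (np.int64(244), np.int64(289), np.int64(207), np.int64(256)) ((449.9821472167969, 69.64813995361328), (82.20982360839844, 109.71098327636719), 63.565879821777344)
jig 0.74 5427 (np.int64(354), np.int64(433), np.int64(159), np.int64(254)) ((515.4129638671875, -257.4188232421875), (170.7528076171875, 222.369140625), 77.13885498046875)
fence 0.82 578 (np.int64(358), np.int64(378), np.int64(175), np.int64(238)) ((511.6225891113281, -188.4486541748047), (22.96165657043457, 163.71878051757812), 77.09295654296875)
stop 0.56 423 (np.int64(384), np.int64(424), np.int64(165), np.int64(182)) ((593.5653076171875, -279.626708984375), (103.44491577148438, 29.438364028930664), 76.31573486328125)
```

View pics/z1.png

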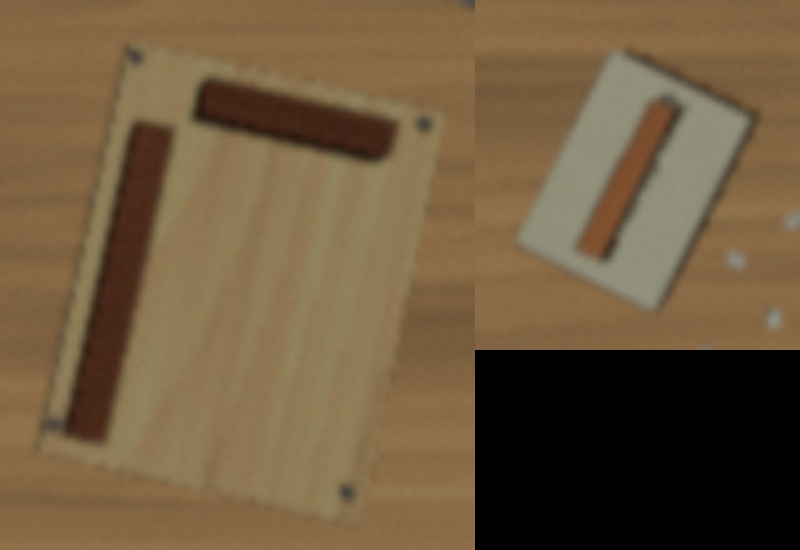

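```bash
cat >> h.py <<'E'
def plan(tx,ty,tz,yaw=None):
    """offset in tool axes (m) from the measured pose, yaw = angle of tool x in deg"""
    o=status.get_obs(); M=R.from_rotvec(o["eef_rot"]).as_matrix(); d=np.array([tx,ty,tz])-o["tool_pos"]
    y0=np.degrees(np.arctan2(M[1,0],M[0,0])); print("t",round(o["clock"],2),"pos",np.array(o["tool_pos"]),"yaw",round(y0,2),"tilt",M[2],"F",np.array(o["force"]),"w",round(o["grip_width"],1))
    print("d tool (m)",M.T@d/1000,"n",np.linalg.norm(d)/40, "ry", None if yaw is None else -np.radians(yaw-y0))
E
python3 - <<'E'
from h import *
# jig + casting fit by model projection to silhouettes
from scipy.optimize import minimize
p=vision.get_image("top"); s=vision.get_image("side")
def masks(q): return [(pc,spotter.silhouettes(pc,q)) for pc in (p,s)]
def hull(x,y,th,box,pc):
    c,sn=np.cos(th),np.sin(th); P=[]
    for bx in box[0]:
        for by in box[1]:
            for bz in box[2]: P.append(px([x+c*bx-sn*by,y+sn*bx+c*by,bz],pc))
    return cv2.convexHull(np.array(P,np.float32))
def fit(q,boxes,x0,pcs):
    D=[]
    for pc in pcs:
        r=spotter.silhouettes(pc,q)
        if r: D.append((pc,r[0]["pixels"]));print(q,pc["shot"],r[0]["conf"])
    def cost(v):
        t=0
        for pc,m in D:
            im=np.zeros((1600,2560),np.uint8)
            for b in boxes: cv2.fillPoly(im,[np.round((hull(*v[:2],v[2]/100,b,pc)+.5)*4).astype(np.int32)],1)
            im=cv2.resize(im.astype(np.float32),(640,400),interpolation=cv2.INTER_AREA); t+=np.abs(im-m).sum()/m.sum()
        return t
    r=minimize(cost,x0,method="Nelder-Mead",options=dict(initial_simplex=[x0,np.add(x0,[5,0,0]),np.add(x0,[0,5,0]),np.add(x0,[0,0,5])],xatol=.05))
    print(q,r.x[:2],"deg",np.degrees(r.x[2]/100),r.fun)
jb=[[(-110,110),(-85,85),(0,18)],[(-100,65),(55,75),(18,54)],[(75,95),(-55,45),(18,54)]]
cb=[[(-55,55),(-40,40),(0,40)],[(-42,42),(-7,7),(40,82)]]
for pcs in ([p],[s],[p,s]):
    fit("jig",jb,[516,-256,-21.5],pcs); fit("casting",cb,[450,70,-46],pcs)
fit("fence",jb[1:2],[516,-256,-21.5],[p,s]);fit("stop",jb[2:],[516,-256,-21.5],[p,s])
E
```

```text
jig 4 0.67
jig [ 514.786 -257.274] deg -13.205979823194879 0.014775784753363228
casting 4 0.9
casting [449.514  70.565] deg -26.465561598285827 0.04720518064076346
jig 5 0.76
jig [ 517.349 -259.195] deg -12.410168380911134 0.032348504721930744
casting 5 0.73
casting [ 3480.769 -2189.47 ] deg -616.6914859703716 1.0
jig 4 0.67
jig 5 0.76
jig [ 515.826 -257.639] deg -12.843267582855395 0.05934843178727549
casting 4 0.9
casting 5 0.73
casting [460.474  64.085] deg -49.97746811598051 6.332394900058385
fence 4 0.65
fence 5 0.82
fence [ 514.421 -257.09 ] deg -13.045218008401301 0.31401312905365153
stop 4 0.91
stop 5 0.77
stop [ 515.933 -256.58 ] deg -13.691659601539998 0.39379005776230414
```

Emit:
jog_arm(increments="0 0 0 0 0.12 0 0.085; 0 0 0 0 0.12 0 0.085; 0 0 0 0 0.12 0 0.085; 0 0 0 0 0.12 0 0.085; 0 0 0 0 0.12 0 0.085; 0 0 0 0 0.12 0 0.085; -0.037 0 0.008 0 0 0 0.085; -0.037 0 0.008 0 0 0 0.085; -0.037 0 0.008 0 0 0 0.085; -0.037 0 0.008 0 0 0 0.085")

```text
clock: 2.63
tool_pos: [263.7, -507.7, 231.4]
eef_rot: [-0.957, 1.538, -1.538]
force: [0.6, -0.6, -0.3]
grip_width: 84.8
```

```bash
python3 -c "
from h import *
plan(430,-300,230,-116.5)"
```

```text
t 2.63 pos [ 263.73  -507.69   231.366] yaw -116.23 tilt [ 0. -1.  0.] F [ 0.554 -0.557 -0.301] w 84.8
d tool (m) [-0.26   0.001  0.057] n 6.651257778943039 ry 0.004799538303913973
```

Emit:
jog_arm(increments="-0.037 0 0.008 0 0.005 0 0.085; -0.037 0 0.008 0 0 0 0.085; -0.037 0 0.008 0 0 0 0.085; -0.037 0 0.008 0 0 0 0.085; -0.037 0 0.008 0 0 0 0.085; -0.037 0 0.008 0 0 0 0.085; -0.037 0 0.008 0 0 0 0.085; -0.034 0.004 -0.015 0 0 0 0.085; -0.034 0.004 -0.015 0 0 0 0.085; -0.034 0.004 -0.015 0 0 0 0.085")

```text
clock: 3.47
tool_pos: [433.8, -188.9, 219.3]
eef_rot: [-0.954, 1.54, -1.541]
force: [0.6, -0.1, 0.3]
grip_width: 84.9
```

Emit:
jog_arm(increments="-0.034 0.004 -0.015 0 0 0 0.085; -0.034 0.004 -0.015 0 0 0 0.085; -0.034 0.004 -0.015 0 0 0 0.085; -0.034 0.004 -0.015 0 0 0 0.085; -0.034 0.004 -0.015 0 0 0 0.085; -0.034 0.004 -0.015 0 0 0 0.085; 0 0 0 0 0 0 0.085; 0 0 0 0 0 0 0.085")

```text
clock: 4.13
tool_pos: [443.9, 34.2, 195.4]
eef_rot: [-0.957, 1.537, -1.537]
force: [1.1, -0.8, -0.0]
grip_width: 84.9
```

```bash
python3 - <<'E'
from h import *
plan(449.5,70.5,190,-116.5)
o=status.get_obs(); p=vision.get_image("wrist"); cv2.imwrite("pics/w1.png",p["image"])
T=np.eye(4);T[:3,:3]=R.from_rotvec(o["eef_rot"]).as_matrix();T[:3,3]=o["tool_pos"]; W=T@p["tool_from_camera"]
print(W)
for q,f in (("casting_handle","pinpoint"),("casting","pinpoint"),("casting_handle","silhouettes"),("casting","silhouettes")):
    for d in getattr(spotter,f)(p,q)[:1]:
        if f=="pinpoint": print(q,d["conf"],np.array(d["point"]))
        else:
            z=82 if "handle" in q else 40
            c=max(cv2.findContours(d["pixels"].astype(np.uint8),0,2)[0],key=len)[:,0]
            print(q,d["conf"],cv2.minAreaRect(np.array([ray(x,y,p,z,W)[:2] for x,y in c],np.float32)))
E
```

```text
t 4.13 pos [443.902  34.154 195.381] yaw -116.17 tilt [-0. -1.  0.] F [ 1.129 -0.82  -0.001] w 84.9
d tool (m) [-0.035  0.005 -0.011] n 0.929148453500213 ry 0.00569427279469739
[[ -0.441  -0.86   -0.256 508.623]
 [ -0.897   0.423   0.127   1.205]
 [ -0.001   0.286  -0.958 338.15 ]
 [  0.      0.      0.      1.   ]]
casting_handle 0.65 [452.8  69.   69.6]
casting 0.74 [455.4  70.1  -1.7]
casting_handle 0.89 ((457.9650573730469, 61.171478271484375), (69.15611267089844, 102.33067321777344), 64.02232360839844)
casting 0.76 ((449.69940185546875, 70.85066223144531), (80.49713134765625, 119.48497009277344), 62.80302810668945)
```

View pics/w1.png

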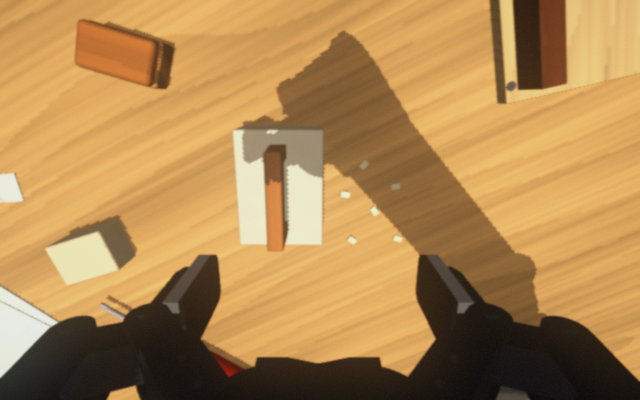

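The wrist view shows the casting at (280,187). The bar's top corners are at about (267,249), (285,249), (264,150) and (285,149), and the block's top corners at (235,129), (323,127), (323,244) and (240,244).

```bash
python3 - <<'E'
from h import *
o=status.get_obs(); p=vision.get_image("wrist")
T=np.eye(4);T[:3,:3]=R.from_rotvec(o["eef_rot"]).as_matrix();T[:3,3]=o["tool_pos"]; W=T@p["tool_from_camera"]
for z,c in ((82,[(267,249),(285,249),(285,149),(264,150)]),(40,[(240,244),(323,244),(323,127),(235,129)])):
    P=np.array([ray(u,v,p,z,W)[:2] for u,v in c]); print(P,P.mean(0),cv2.minAreaRect(P.astype(np.float32)))
    for a,b in((0,3),(1,2)): d=P[b]-P[a]; print(np.degrees(np.arctan2(d[1],d[0])),np.linalg.norm(d))
im=cv2.resize(p["image"][110:265,220:340],None,fx=5,fy=4,interpolation=cv2.INTER_CUBIC)[:600]; im=cv2.resize(p["image"][110:260,220:340],None,fx=4,fy=4,interpolation=cv2.INTER_CUBIC); cv2.imwrite("pics/w1z.png",im)
E
```

```text
[[419.21   89.238]
 [412.495  75.859]
 [485.825  36.447]
 [492.331  51.103]] [452.465  63.162] ((452.51776123046875, 62.84281921386719), (16.003128051757812, 83.47689819335938), 62.456417083740234)
-27.543588654941978 82.46758499461654
-28.255744419033256 83.2505572567506
[[420.841 125.045]
 [384.964  53.567]
 [484.144   4.316]
 [517.004  73.579]] [451.738  64.127] ((452.3392333984375, 64.75627136230469), (79.97551727294922, 110.73485565185547), 63.59162902832031)
-28.155368680043637 109.07001009509945
-26.408373778019826 110.73486041505856
```

View pics/w1z.png

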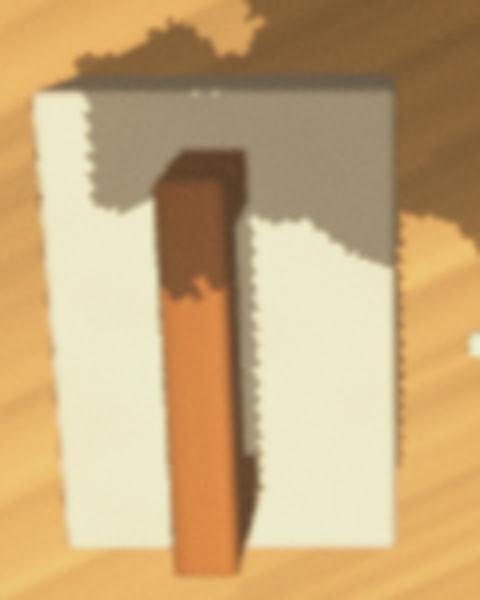

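```bash
python3 - <<'E'
from h import *
plan(450,70,190,-116.5)
o=status.get_obs(); p=vision.get_image("wrist")
T=np.eye(4);T[:3,:3]=R.from_rotvec(o["eef_rot"]).as_matrix();T[:3,3]=o["tool_pos"]; W=T@p["tool_from_camera"]
print(W)
for z,c in ((82,[(264.25,253.75),(279.5,253.75),(275.75,156),(258.75,157)]),(40,[(237.5,246.75),(318.75,246.75),(318,133),(228,133)])):
    P=np.array([ray(u,v,p,z,W)[:2] for u,v in c]); print(P.mean(0),cv2.minAreaRect(P.astype(np.float32)))
    for a,b in((0,3),(1,2)): d=P[b]-P[a]; print(np.degrees(np.arctan2(d[1],d[0])),np.linalg.norm(d))
E
```

```text
t 4.43 pos [444.086  30.589 195.347] yaw -116.64 tilt [ 0. -1.  0.] F [ 0.233  0.227 -0.153] w 84.9
d tool (m) [-0.038  0.005 -0.012] n 1.0052341120573254 ry -0.00248622602390746
[[ -0.449  -0.857  -0.255 508.552]
 [ -0.894   0.43    0.129  -2.838]
 [ -0.      0.286  -0.958 338.125]
 [  0.      0.      0.      1.   ]]
[450.234  69.668] ((450.42864990234375, 69.6589126586914), (13.055828094482422, 82.1950454711914), 63.487911224365234)
-26.289474014122195 81.42693427791419
-26.512092168382797 82.19502890562336
[450.488  69.783] ((450.510009765625, 69.81895446777344), (78.65489959716797, 109.01214599609375), 63.74164581298828)
-26.170730528018005 108.49026723522752
-26.25835488123846 108.47598415667676
```

Emit:
jog_arm(increments="-0.019 0 -0.006 0 -0.004 0 0.085; -0.019 0 -0.006 0 0 0 0.085; 0 0 0 0 0 0 0.085; 0 0.03 0 0 0 0 0.085; 0 0.03 0 0 0 0 0.085; 0 0 0 0 0 0 0.085; 0 0 0 0 0 0 0.085; 0 0 0 0 0 0 0.085")

```text
clock: 5.15
tool_pos: [451.0, 71.1, 136.4]
eef_rot: [-0.954, 1.538, -1.539]
force: [-0.6, -0.8, -0.1]
grip_width: 84.9
```

```bash
python3 -c "
from h import *
plan(450.3,69.8,54,-116.4)"
```

```text
t 5.15 pos [450.981  71.094 136.398] yaw -116.3 tilt [-0.001 -1.     0.001] F [-0.645 -0.836 -0.056] w 84.9
d tool (m) [ 0.002  0.082 -0.   ] n 2.060262709784301 ry 0.0016952604486007126
```

Emit:
jog_arm(increments="0.001 0.025 0 0 0 0 0.085; 0 0.025 0 0 0 0 0.085; 0 0.02 0 0 0 0 0.085; 0 0.012 0 0 0 0 0.085; 0 0 0 0 0 0 0.085; 0 0 0 0 0 0 0.085; 0 0 0 0 0 0 0.085")

```text
clock: 5.73
tool_pos: [451.5, 70.7, 55.0]
eef_rot: [-0.953, 1.536, -1.539]
force: [0.3, -0.3, -0.1]
grip_width: 84.6
```

```bash
python3 -c "
from h import *
plan(450.3,69.8,54,-116.4)
p=vision.get_image('wrist');cv2.imwrite('pics/w2.png',p['image'])"
```

```text
t 5.73 pos [451.473  70.699  55.04 ] yaw -116.28 tilt [-0.002 -1.     0.003] F [ 0.346 -0.282 -0.073] w 84.6
d tool (m) [ 0.001  0.001 -0.001] n 0.04517923858667971 ry 0.0021573901440471058
```

View pics/w2.png

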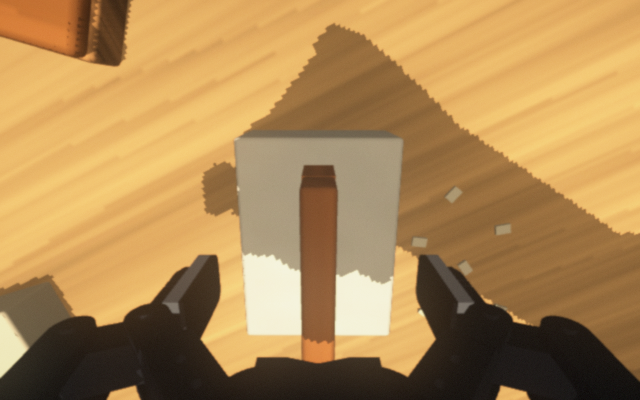

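The bar sits centred between the pads (column 319, pads at 218 and 418), so I close on it.

Emit:
jog_arm(increments="0 0 0 0 0 0 0; 0 0 0 0 0 0 0; 0 0 0 0 0 0 0; 0 0 0 0 0 0 0; 0 0 0 0 0 0 0; 0 0 0 0 0 0 0; 0 0 0 0 0 0 0; 0 0 0 0 0 0 0; 0 0 0 0 0 0 0; 0 0 0 0 0 0 0")

```text
clock: 6.62
tool_pos: [450.0, 70.9, 53.3]
eef_rot: [-0.956, 1.538, -1.538]
force: [0.5, 1.3, -1.0]
grip_width: 12.6
```

```bash
python3 -c "
from h import *
plan(450.3,69.8,54,-116.4)"
```

```text
t 6.62 pos [449.987  70.86   53.348] yaw -116.24 tilt [-0.001 -1.     0.   ] F [ 0.496  1.25  -1.019] w 12.6
d tool (m) [ 0.001 -0.001  0.001] n 0.032081341035722404 ry 0.002823407150982048
```

Emit:
jog_arm(increments="0 -0.01 0 0 0 0 0; 0 -0.02 0 0 0 0 0; 0 -0.02 0 0 0 0 0; 0 -0.02 0 0 0 0 0; 0 -0.01 0 0 0 0 0; 0 0 0 0 0 0 0; 0 0 0 0 0 0 0")

```text
clock: 7.2
tool_pos: [449.0, 70.1, 133.0]
eef_rot: [-0.957, 1.538, -1.539]
force: [-0.0, -0.1, -4.7]
grip_width: 13.0
```

```bash
python3 - <<'E'
from h import *
th=np.radians(-12.9);c,s=np.cos(th),np.sin(th)
J=lambda x,y:np.array([515.5+c*x-s*y,-257.5+s*x+c*y])
h=J(10,5);print("home",J(20,15),"hover",h)
plan(h[0],h[1],133,-102.9)
for n in("side","wrist"): 
    p=vision.get_image(n);cv2.imwrite(f'pics/l_{n}.png',p['image'])
E
```

```text
home [ 538.344 -247.344] hover [ 526.364 -254.859]
t 7.2 pos [449.04   70.071 132.965] yaw -116.27 tilt [ 0.001 -1.    -0.   ] F [-0.027 -0.107 -4.709] w 13.0
d tool (m) [0.257 0.    0.213] n 8.350075080955127 ry -0.23333638535772494
```

View pics/l_side.png

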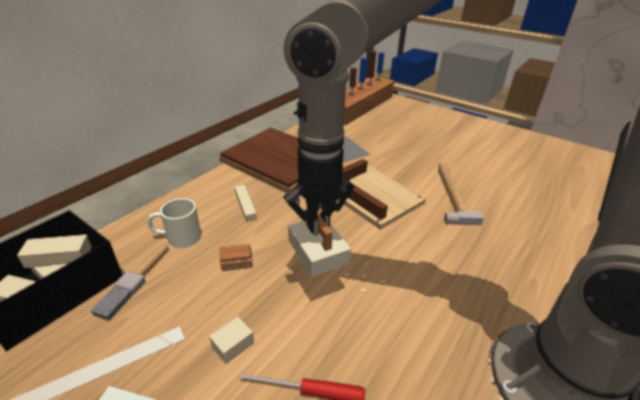

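View pics/l_wrist.png

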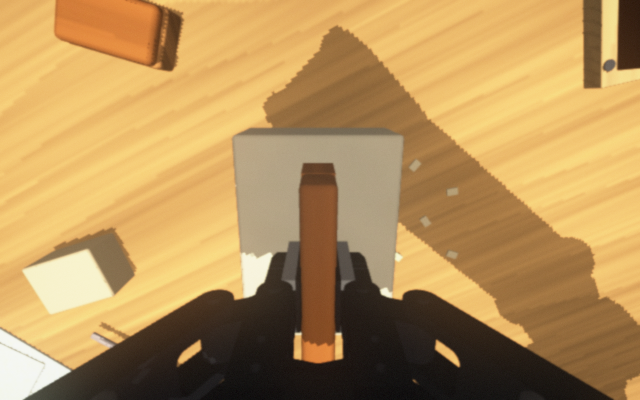

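The casting hangs level in the grip, 4.7 N, clear of the bench. Next I carry it over the jig.

Emit:
jog_arm(increments="0.012 0 0.01 0 0 0 0; 0.026 0 0.022 0 0 0 0; 0.026 0 0.022 0 0 0 0; 0.026 0 0.022 0 0 0 0; 0.026 0 0.022 0 0 0 0; 0.026 0 0.022 0 0 0 0; 0.026 0 0.022 0 0 0 0; 0.026 0 0.022 0 0 0 0; 0.026 0 0.022 0 0 0 0; 0.024 0 0.018 0 0 0 0")

```text
clock: 8.13
tool_pos: [523.9, -240.6, 131.3]
eef_rot: [-0.958, 1.541, -1.537]
force: [-0.0, 0.1, -5.3]
grip_width: 13.1
```

Emit:
jog_arm(increments="0.012 0 0.009 0 0 0 0; 0 0 0 0 -0.08 0 0; 0 0 0 0 -0.08 0 0; 0 0 0 0 -0.074 0 0; 0 0 0 0 0 0 0; 0 0 0 0 0 0 0; 0 0 0 0 0 0 0")

```text
clock: 8.72
tool_pos: [526.9, -252.8, 132.4]
eef_rot: [-1.095, 1.375, -1.372]
force: [0.7, 0.6, -5.6]
grip_width: 13.1
```

```bash
python3 - <<'E'
from h import *
plan(526.4,-254.9,133,-102.9)
for n in("side","top"):
    p=vision.get_image(n);cv2.imwrite(f'pics/m_{n}.png',p['image'])
    for q in ("jig","jig_corner","jig_home","casting_handle","casting"): print(n,q,[(np.array(d["point"]),round(d["conf"],2)) for d in spotter.pinpoint(p,q)[:1]])
o=status.get_obs(); p=vision.get_image("wrist");cv2.imwrite('pics/m_wrist.png',p['image'])
T=np.eye(4);T[:3,:3]=R.from_rotvec(o["eef_rot"]).as_matrix();T[:3,3]=o["tool_pos"]; np.save("W.npy",T@p["tool_from_camera"]);np.save("K.npy",p["camera_matrix"])
E
```

```text
t 8.72 pos [ 526.91  -252.816  132.406] yaw -102.91 tilt [-0.    -1.    -0.002] F [ 0.747  0.586 -5.573] w 13.1
d tool (m) [ 0.002 -0.001 -0.   ] n 0.05564493676260607 ry -0.00016840654033515866
side jig [(array([ 519.5, -258.8,    1.3]), 0.87)]
side jig_corner [(array([ 600.7, -219. ,   21.2]), 0.87)]
side jig_home [(array([ 539.1, -247.1,   19.2]), 0.58)]
side casting_handle [(array([ 524. , -248.8,  149.7]), 0.72)]
side casting [(array([ 526.8, -252.9,   78.2]), 0.75)]
top jig [(array([ 510.5, -255.5,    1.2]), 0.74)]
top jig_corner [(array([ 601.7, -218.6,   20.1]), 0.73)]
top jig_home [(array([ 538.6, -247.5,   18.5]), 0.82)]
top casting_handle [(array([ 530.4, -251.3,  153.2]), 0.65)]
top casting [(array([ 526.8, -253.5,   80.9]), 0.58)]
```

View pics/m_wrist.png

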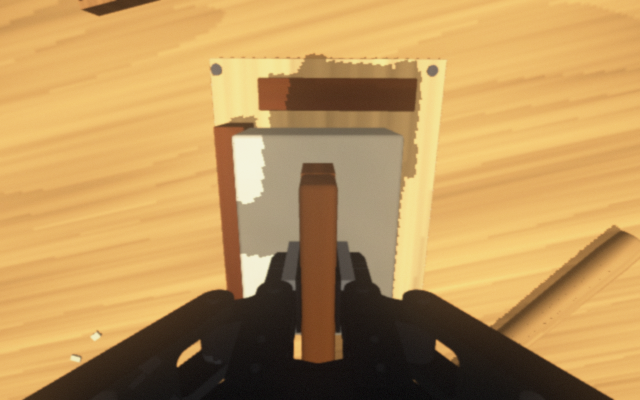

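View pics/m_side.png

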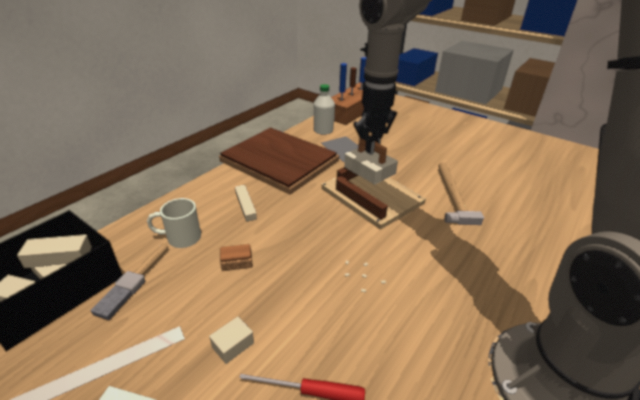

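```bash
python3 - <<'E'
from h import *
im=cv2.imread("pics/m_wrist.png")[50:190,200:400]
cv2.imwrite("pics/m_wz.png",cv2.resize(im,None,fx=4,fy=4,interpolation=cv2.INTER_CUBIC))
E
python3 - <<'E'
from h import *
im=cv2.imread("pics/m_wrist.png")[50:190,260:460]
cv2.imwrite("pics/m_wz2.png",cv2.resize(im,None,fx=4,fy=4,interpolation=cv2.INTER_CUBIC))
E
```

```text
(no output)
```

View pics/m_wz.png

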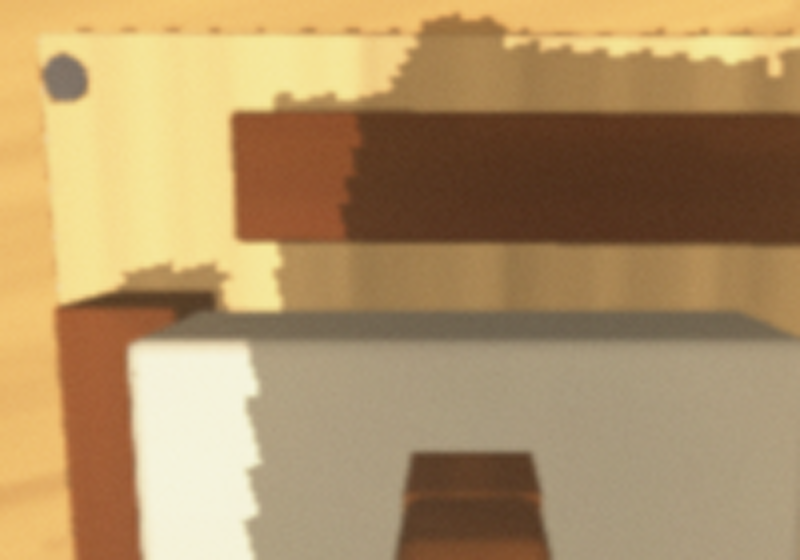

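View pics/m_wz2.png

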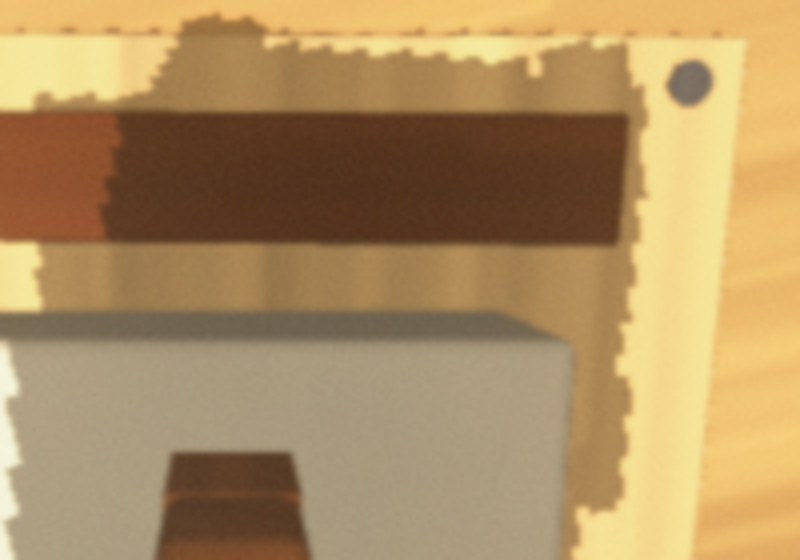

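```bash
python3 - <<'E'
from h import *
W=np.load("W.npy");K={"camera_matrix":np.load("K.npy")}
r=lambda u,v,z:ray(u,v,K,z,W)[:2]
fl,fr,nl,nr=r(258,78,54),r(417,78.75,54),r(258.75,110,54),r(414.5,111,54)
bl,br=r(210,59.25,18),r(446.25,59.5,18)
fence=r(214.5,126.5,54)  # outer far corner of fence
cl,cr=r(232,136,93),r(402.7,136,93)
for n,a,b in(("stop far",fr,fl),("stop near",nr,nl),("board",br,bl),("casting(top 40+80)",r(402.7,136,119),r(232,136,119))):
    d=b-a; print(n,a,b,np.linalg.norm(d),"jig yaw",np.degrees(np.arctan2(d[1],d[0]))-90)
th=np.radians(-12.9);c,s=np.cos(th),np.sin(th);A=np.array([[c,-s],[s,c]])
for n,p,l in(("nl",nl,(75,45)),("nr",nr,(75,-55)),("fl",fl,(95,45)),("fr",fr,(95,-55)),("bl",bl,(110,85)),("br",br,(110,-85)),("fence",fence,(65,75))): print(n,"origin",p-A@l)
E
```

```text
stop far [ 594.702 -332.844] [ 617.168 -236.428] 98.99952811244246 jig yaw -13.11619383183995
stop near [ 575.713 -328.552] [ 598.469 -231.646] 99.54171410310512 jig yaw -13.21478415270991
board [ 602.422 -365.115] [ 640.064 -201.011] 168.36630100633627 jig yaw -12.91898737752669
casting(top 40+80) [ 572.296 -304.606] [ 589.834 -227.76 ] 78.82196821977747 jig yaw -12.856094307976633
nl origin [ 515.316 -258.767]
nr origin [ 514.885 -258.196]
fl origin [ 514.519 -259.083]
fr origin [ 514.379 -258.024]
bl origin [ 513.864 -259.308]
br origin [ 514.175 -257.703]
fence origin [ 514.768 -259.488]
```

Emit:
jog_arm(increments="0.002 0.015 0 0 -0.001 0 0; 0 0.02 0 0 0 0 0; 0 0.015 0 0 0 0 0; 0 0.005 0 0 0 0 0; 0 0.002 0 0 0 0 0; 0 0 0 0 0 0 0; 0 0 0 0 0 0 0")

```text
clock: 9.95
tool_pos: [528.0, -255.6, 77.3]
eef_rot: [-1.094, 1.37, -1.373]
force: [-0.4, 0.8, -4.8]
grip_width: 12.8
```

```bash
cat >> h.py <<'E'
def st(yaw=-13.0,O=(515,-258.3)):
    o=status.get_obs();M=R.from_rotvec(o["eef_rot"]).as_matrix();t=np.radians(yaw);A=np.array([[np.cos(t),-np.sin(t)],[np.sin(t),np.cos(t)]])
    f=np.array(o["force"]);print("t",round(o["clock"],2),"jig xy",A.T@(np.array(o["tool_pos"])[:2]-O),"z",round(o["tool_pos"][2],1),"yaw",round(np.degrees(np.arctan2(M[1,0],M[0,0]))+90,2),"tilt",M[2,[0,2]],"F jig",A.T@f[:2],round(f[2],1),"torque",A.T@np.array(o["ft_torque"])[:2],round(o["ft_torque"][2],2),"w",round(o["grip_width"],1))
E
python3 -c "
from h import *
st()"
```

```text
t 9.95 jig xy [12.036  5.581] z 77.3 yaw -12.78 tilt [0.    0.002] F jig [-0.585  0.635] -4.8 torque [ 0.031 -0.014] -0.0 w 12.8
```

Emit:
jog_arm(increments="0 0.002 0 0 0 0 0; 0 0.002 0 0 0 0 0; 0 0.001 0 0 0 0 0; 0 0 0 0 0 0 0; 0 0 0 0 0 0 0")

```text
clock: 10.37
tool_pos: [527.1, -255.3, 71.4]
eef_rot: [-1.095, 1.371, -1.372]
force: [-0.2, -0.6, -6.4]
grip_width: 13.2
```

```bash
python3 -c "
from h import *
st()"
```

```text
t 10.37 jig xy [11.116  5.688] z 71.4 yaw -12.78 tilt [0. 0.] F jig [-0.062 -0.593] -6.4 torque [-0.     0.005] 0.02 w 13.2
```

Emit:
jog_arm(increments="0 0.001 0 0 -0.003 0 0; 0 0.0005 0 0 0 0 0; 0 0 0 0 0 0 0; 0 0 0 0 0 0 0")

```text
clock: 10.7
tool_pos: [527.2, -255.0, 71.3]
eef_rot: [-1.097, 1.37, -1.37]
force: [-3.7, 2.8, 5.7]
grip_width: 12.9
```

```bash
python3 -c "
from h import *
st()
p=vision.get_image('wrist');cv2.imwrite('pics/d1.png',p['image'])"
```

```text
t 10.7 jig xy [11.121  5.911] z 71.3 yaw -12.63 tilt [0. 0.] F jig [-4.21   1.933] 5.7 torque [0.113 0.856] -0.08 w 12.9
```

View pics/d1.png

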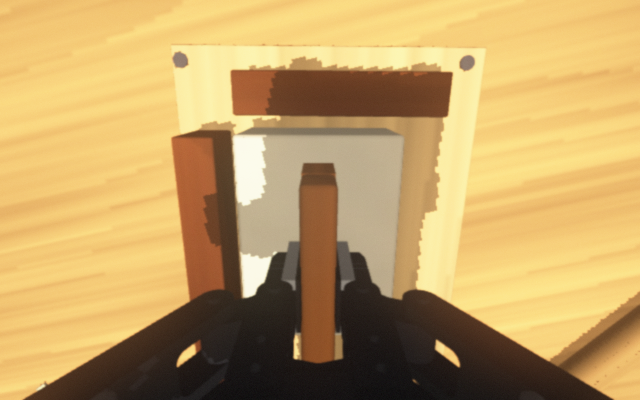

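It has landed: z force is +5.7 N and the TCP at 71.3 mm matches the seated height. I slide it toward the fence under light down load.

Emit:
jog_arm(increments="-0.001 -0.0005 0 0 0.005 0 0; -0.002 0 0 0 0 0 0; -0.002 0 0 0 0 0 0; -0.001 0 0 0 0 0 0; 0 0 0 0 0 0 0; 0 0 0 0 0 0 0")

```text
clock: 11.25
tool_pos: [529.1, -251.5, 71.3]
eef_rot: [-1.094, 1.37, -1.377]
force: [-0.9, -5.2, 3.4]
grip_width: 12.7
```

```bash
python3 -c "
from h import *
st()"
```

```text
t 11.25 jig xy [12.218  9.847] z 71.3 yaw -12.94 tilt [0.002 0.003] F jig [ 0.291 -5.248] 3.4 torque [-1.169  0.225] -0.01 w 12.7
```

Emit:
jog_arm(increments="-0.001 0 0 0 0 0 0; -0.001 0 0 0 0 0 0; -0.001 0 0 0 0 0 0; 0 0 0 0 0 0 0; 0 0 0 0 0 0 0")

```text
clock: 11.67
tool_pos: [530.2, -248.0, 71.3]
eef_rot: [-1.093, 1.37, -1.377]
force: [0.3, -4.6, 4.0]
grip_width: 13.1
```

```bash
python3 -c "
from h import *
st()"
```

```text
t 11.67 jig xy [12.518 13.441] z 71.3 yaw -12.92 tilt [0.002 0.003] F jig [ 1.324 -4.366] 4.0 torque [-1.172  0.019] 0.06 w 13.1
```

Emit:
jog_arm(increments="-0.001 0 0 0 0 0 0; 0 0 0 0 0 0 0; 0 0 0 0 0 0 0")

```text
clock: 11.92
tool_pos: [530.5, -247.0, 71.3]
eef_rot: [-1.093, 1.37, -1.376]
force: [-0.8, -5.0, 5.0]
grip_width: 12.8
```

Emit:
jog_arm(increments="-0.001 0 0 0 0 0 0; 0 0 0 0 0 0 0; 0 0 0 0 0 0 0")

```text
clock: 12.17
tool_pos: [530.7, -246.0, 71.3]
eef_rot: [-1.093, 1.37, -1.376]
force: [0.1, -4.7, 4.3]
grip_width: 13.0
```

```bash
python3 -c "
from h import *
st()"
```

```text
t 12.17 jig xy [12.556 15.557] z 71.3 yaw -12.92 tilt [0.002 0.003] F jig [ 1.181 -4.516] 4.3 torque [-1.241 -0.033] 0.02 w 13.0
```

Emit:
jog_arm(increments="0 0 0.001 0 0 0 0; 0 0 0.001 0 0 0 0; 0 0 0.001 0 0 0 0; 0 0 0.001 0 0 0 0; 0 0 0.001 0 0 0 0; 0 0 0 0 0 0 0; 0 0 0 0 0 0 0")

```text
clock: 12.75
tool_pos: [530.8, -245.9, 71.3]
eef_rot: [-1.099, 1.38, -1.371]
force: [-12.2, -0.6, 16.3]
grip_width: 13.2
```

```bash
python3 -c "
from h import *
st()
p=vision.get_image('wrist');cv2.imwrite('pics/d2.png',p['image'])
cv2.imwrite('pics/d2z.png',cv2.resize(p['image'][40:190,160:360],None,fx=4,fy=4,interpolation=cv2.INTER_CUBIC))"
```

```text
t 12.75 jig xy [12.637 15.674] z 71.3 yaw -12.97 tilt [ 0.001 -0.007] F jig [-11.745  -3.286] 16.3 torque [-0.902  2.087] -0.09 w 13.2
```

View pics/d2z.png

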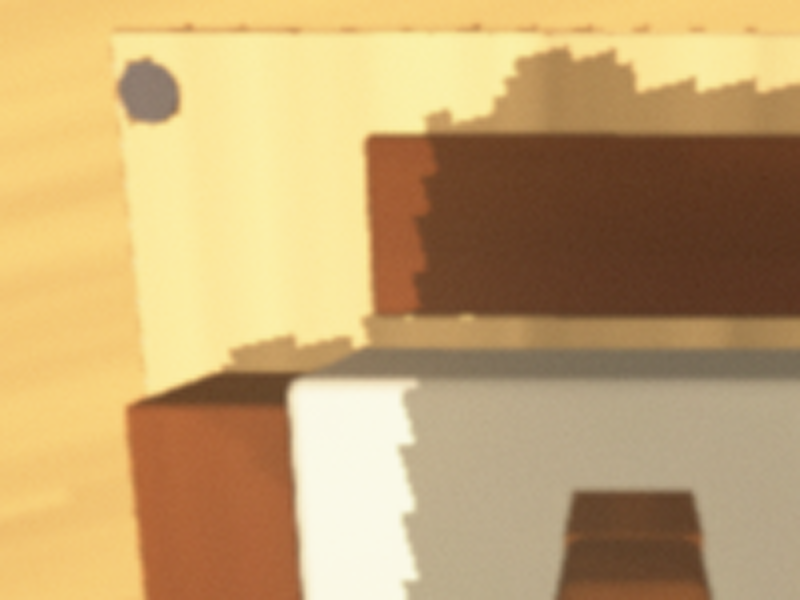

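It stuck: the push along +x raised the normal force to 16 N and nothing slid. I ease the down load.

Emit:
jog_arm(increments="0 -0.0005 -0.001 0 0 0 0; 0 -0.0005 -0.001 0 0 0 0; 0 0 0 0 0 0 0; 0 0 0 0 0 0 0")

```text
clock: 13.13
tool_pos: [531.0, -245.5, 71.3]
eef_rot: [-1.096, 1.376, -1.373]
force: [-4.3, -2.7, 5.3]
grip_width: 13.2
```

```bash
python3 -c "
from h import *
st()"
```

```text
t 13.13 jig xy [12.761 16.062] z 71.3 yaw -12.96 tilt [ 0.001 -0.002] F jig [-3.581 -3.636] 5.3 torque [-1.111  0.722] -0.13 w 13.2
```

Emit:
jog_arm(increments="0 -0.0007 0 0 0 0 0; 0 0 0.001 0 0 0 0; 0 0 0.001 0 0 0 0; 0 0 0 0 0 0 0; 0 0 0 0 0 0 0")

```text
clock: 13.55
tool_pos: [531.4, -245.6, 71.5]
eef_rot: [-1.098, 1.379, -1.371]
force: [-7.9, -1.8, 4.9]
grip_width: 12.9
```

```bash
python3 -c "
from h import *
st()"
```

```text
t 13.55 jig xy [13.077 16.059] z 71.5 yaw -12.96 tilt [ 0.001 -0.006] F jig [-7.264 -3.518] 4.9 torque [-1.052  1.3  ] -0.09 w 12.9
```

Emit:
jog_arm(increments="0 -0.0005 0 0 0 0 0; 0 -0.0003 0.0005 0 0 0 0; 0 0 0.0005 0 0 0 0; 0 0 0 0 0 0 0; 0 0 0 0 0 0 0")

```text
clock: 13.97
tool_pos: [531.5, -245.6, 71.7]
eef_rot: [-1.099, 1.38, -1.37]
force: [-8.9, -2.3, 3.6]
grip_width: 12.7
```

```bash
python3 -c "
from h import *
st()"
```

```text
t 13.97 jig xy [13.276 16.064] z 71.7 yaw -12.96 tilt [ 0.    -0.008] F jig [-8.108 -4.277] 3.6 torque [-1.092  1.446] -0.12 w 12.7
```

Emit:
jog_arm(increments="0 -0.0005 0 0 0 0 0; 0 -0.0003 0 0 0 0 0; 0 0 0 0 0 0 0; 0 0 0 0 0 0 0")

```text
clock: 14.3
tool_pos: [531.7, -245.7, 71.8]
eef_rot: [-1.099, 1.38, -1.37]
force: [-6.2, -3.1, -0.5]
grip_width: 13.1
```

```bash
python3 -c "
from h import *
st()"
```

```text
t 14.3 jig xy [13.422 16.059] z 71.8 yaw -12.95 tilt [ 0.    -0.008] F jig [-5.379 -4.382] -0.5 torque [-1.126  1.149] -0.07 w 13.1
```

Emit:
jog_arm(increments="0.001 0 0 0 0 0 0; 0.0015 0 0 0 0 0 0; 0 0 0 0 0 0 0; 0 0 0 0 0 0 0")

```text
clock: 14.63
tool_pos: [534.9, -246.9, 72.7]
eef_rot: [-1.094, 1.374, -1.371]
force: [-0.4, 0.0, -5.7]
grip_width: 13.1
```

```bash
python3 -c "
from h import *
st()"
```

```text
t 14.63 jig xy [16.823 15.61 ] z 72.7 yaw -12.84 tilt [-0.002 -0.001] F jig [-0.419 -0.061] -5.7 torque [-0.138  0.135] 0.01 w 13.1
```

Emit:
jog_arm(increments="0.0005 0.0007 0 0 0.002 0 0; 0 0.0007 0 0 0 0 0; 0 0 0 0 0 0 0; 0 0 0 0 0 0 0")

```text
clock: 14.97
tool_pos: [534.9, -248.4, 72.1]
eef_rot: [-1.093, 1.374, -1.374]
force: [-1.3, -1.0, -4.7]
grip_width: 12.9
```

```bash
python3 -c "
from h import *
st()"
```

```text
t 14.97 jig xy [17.172 14.167] z 72.1 yaw -12.99 tilt [-0.  0.] F jig [-0.999 -1.303] -4.7 torque [0.027 0.025] 0.01 w 12.9
```

Emit:
jog_arm(increments="0 0.0005 0 0 0 0 0; 0 0.0004 0 0 0 0 0; 0 0 0 0 0 0 0; 0 0 0 0 0 0 0")

```text
clock: 15.3
tool_pos: [534.9, -248.7, 71.4]
eef_rot: [-1.093, 1.374, -1.375]
force: [-0.2, -0.3, -5.7]
grip_width: 13.0
```

```bash
python3 -c "
from h import *
st()"
```

```text
t 15.3 jig xy [17.196 13.808] z 71.4 yaw -13.01 tilt [-0.  0.] F jig [-0.138 -0.313] -5.7 torque [0.056 0.028] -0.0 w 13.0
```

Emit:
jog_arm(increments="0 0.0004 0 0 0 0 0; 0 0.0002 0 0 0 0 0; 0 0 0 0 0 0 0; 0 0 0 0 0 0 0")

```text
clock: 15.63
tool_pos: [534.9, -248.6, 71.3]
eef_rot: [-1.093, 1.374, -1.375]
force: [-1.9, 1.5, 2.4]
grip_width: 13.3
```

```bash
python3 -c "
from h import *
st()"
```

```text
t 15.63 jig xy [17.184 13.942] z 71.3 yaw -13.0 tilt [0. 0.] F jig [-2.219  1.059] 2.4 torque [0.173 0.476] -0.0 w 13.3
```

Emit:
jog_arm(increments="0 -0.0003 0.0005 0 0 0 0; 0 0 0.001 0 0 0 0; 0 0 0.001 0 0 0 0; 0 0 0 0 0 0 0; 0 0 0 0 0 0 0")

```text
clock: 16.05
tool_pos: [536.3, -249.1, 71.3]
eef_rot: [-1.094, 1.376, -1.374]
force: [-5.0, 4.3, 4.7]
grip_width: 13.0
```

```bash
python3 -c "
from h import *
st()"
```

```text
t 16.05 jig xy [18.658 13.717] z 71.3 yaw -13.03 tilt [ 0.    -0.002] F jig [-5.821  3.103] 4.7 torque [0.187 0.973] 0.01 w 13.0
```

Sliding freely now (18.7 mm). I continue toward the stop.

Emit:
jog_arm(increments="0 -0.0003 0.001 0 0 0 0; 0 0 0.0005 0 0 0 0; 0 0 0 0 0 0 0; 0 0 0 0 0 0 0")

```text
clock: 16.38
tool_pos: [536.7, -249.3, 71.4]
eef_rot: [-1.096, 1.378, -1.373]
force: [-6.7, 2.9, 4.3]
grip_width: 12.9
```

```bash
python3 -c "
from h import *
st()"
```

```text
t 16.38 jig xy [19.139 13.617] z 71.4 yaw -13.03 tilt [ 0.    -0.004] F jig [-7.164  1.297] 4.3 torque [0.189 1.247] -0.07 w 12.9
```

Emit:
jog_arm(increments="0 0 0.001 0 0 0 0; 0 0 0.0005 0 0 0 0; 0 0 0 0 0 0 0; 0 0 0 0 0 0 0")

```text
clock: 16.72
tool_pos: [536.7, -249.4, 71.4]
eef_rot: [-1.098, 1.381, -1.371]
force: [-10.5, 4.2, 8.4]
grip_width: 12.9
```

```bash
python3 -c "
from h import *
st()"
```

```text
t 16.72 jig xy [19.109 13.587] z 71.4 yaw -13.04 tilt [ 0.    -0.007] F jig [-11.194   1.711] 8.4 torque [0.184 1.901] -0.03 w 12.9
```

```bash
python3 -c "
from h import *
p=vision.get_image('wrist')
cv2.imwrite('pics/d3z.png',cv2.resize(p['image'][40:190,160:360],None,fx=4,fy=4,interpolation=cv2.INTER_CUBIC))"
```

```text
(no output)
```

View pics/d3z.png

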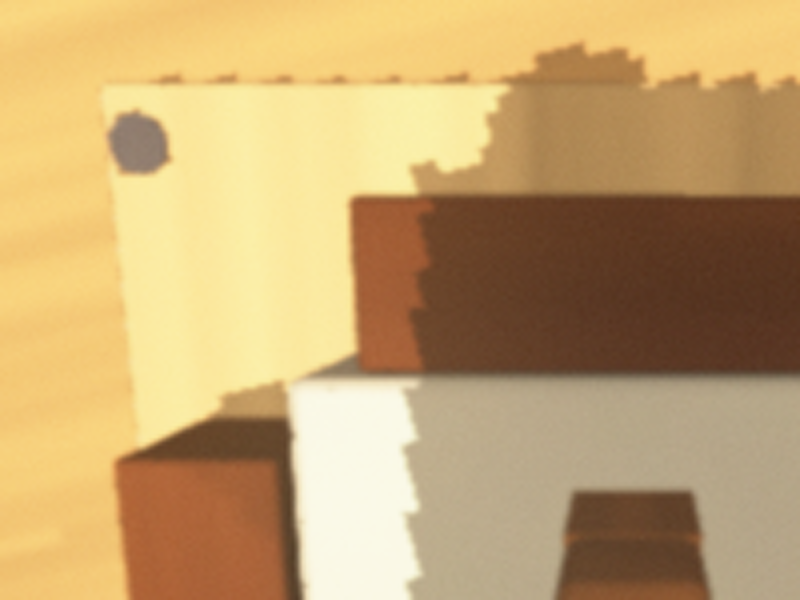

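The stop inner edge and the block's front top edge now coincide (zoomed rows 372 and 378), and a dark slit of about 2 mm is left to the fence near column 292. I relieve the stop load, level the pitch and slide to the fence.

Emit:
jog_arm(increments="0 0 -0.001 0 0 0 0; -0.0005 -0.0003 -0.0008 0 0 0 0; -0.0005 0 0 0 0 0 0; 0 0 0 0 0 0 0; 0 0 0 0 0 0 0")

```text
clock: 17.18
tool_pos: [536.7, -249.3, 71.4]
eef_rot: [-1.096, 1.377, -1.374]
force: [-6.2, 1.4, 3.1]
grip_width: 12.7
```

```bash
python3 -c "
from h import *
st()"
```

```text
t 17.18 jig xy [19.144 13.66 ] z 71.4 yaw -13.06 tilt [ 0.001 -0.003] F jig [-6.344 -0.028] 3.1 torque [-0.189  1.118] -0.04 w 12.7
```

Emit:
jog_arm(increments="-0.0005 -0.0004 -0.0005 0 0 0 0; -0.001 0 0 0 0 0 0; -0.0005 0 0 0 0 0 0; 0 0 0 0 0 0 0; 0 0 0 0 0 0 0")

```text
clock: 17.6
tool_pos: [536.8, -249.0, 71.4]
eef_rot: [-1.096, 1.377, -1.377]
force: [-5.5, -2.1, -2.1]
grip_width: 13.2
```

```bash
python3 -c "
from h import *
st()"
```

```text
t 17.6 jig xy [19.134 14.002] z 71.4 yaw -13.13 tilt [ 0.003 -0.002] F jig [-4.886 -3.238] -2.1 torque [-0.926  0.778] -0.1 w 13.2
```

Emit:
jog_arm(increments="-0.0005 0 -0.0005 0 0 0 0; -0.0005 0 0 0 0 0 0; -0.0005 0 0 0 0 0 0; 0 0 0 0 0 0 0; 0 0 0 0 0 0 0")

```text
clock: 18.02
tool_pos: [537.3, -247.0, 71.4]
eef_rot: [-1.095, 1.375, -1.377]
force: [-2.8, -4.6, -4.9]
grip_width: 12.8
```

```bash
python3 -c "
from h import *
st()"
```

```text
t 18.02 jig xy [19.191 16.037] z 71.4 yaw -13.07 tilt [ 0.003 -0.001] F jig [-1.693 -5.1  ] -4.9 torque [-1.22   0.541] -0.02 w 12.8
```

Both faces are touching (fence 5 N, stop 1.7 N). I seat it, then build up both pushes gradually.

Emit:
jog_arm(increments="0 0.0004 0.0005 0.002 0 0.002 0; 0 0.0004 0.0005 0 0 0 0; -0.0005 0 0.0005 0 0 0 0; -0.0005 0 0 0 0 0 0; 0 0 0 0 0 0 0; 0 0 0 0 0 0 0")

```text
clock: 18.52
tool_pos: [537.3, -247.0, 71.4]
eef_rot: [-1.095, 1.376, -1.376]
force: [-9.1, -4.1, 3.7]
grip_width: 12.9
```

```bash
python3 -c "
from h import *
st()"
```

```text
t 18.52 jig xy [19.2   16.021] z 71.4 yaw -13.1 tilt [ 0.002 -0.002] F jig [-7.993 -6.052] 3.7 torque [-1.391  1.474] 0.03 w 12.9
```

Emit:
jog_arm(increments="-0.0007 0 0.0005 0.001 0 0.002 0; -0.0007 0.0002 0.0005 0.001 0 0 0; -0.0007 0 0 0 0 0 0; -0.0007 0 0 0 0 0 0; 0 0 0 0 0 0 0; 0 0 0 0 0 0 0")

```text
clock: 19.02
tool_pos: [537.3, -247.0, 71.4]
eef_rot: [-1.095, 1.377, -1.378]
force: [-11.9, -8.2, 6.2]
grip_width: 12.9
```

```bash
python3 -c "
from h import *
st()
p=vision.get_image('wrist')
cv2.imwrite('pics/d4.png',p['image'])
cv2.imwrite('pics/d4z.png',cv2.resize(p['image'][40:190,160:360],None,fx=4,fy=4,interpolation=cv2.INTER_CUBIC))
p=vision.get_image('side');cv2.imwrite('pics/d4s.png',cv2.resize(p['image'][100:250,290:490],None,fx=4,fy=4,interpolation=cv2.INTER_CUBIC))"
```

```text
t 19.02 jig xy [19.209 16.049] z 71.4 yaw -13.18 tilt [ 0.003 -0.002] F jig [ -9.751 -10.644] 6.2 torque [-2.122  1.957] 0.11 w 12.9
```

View pics/d4z.png

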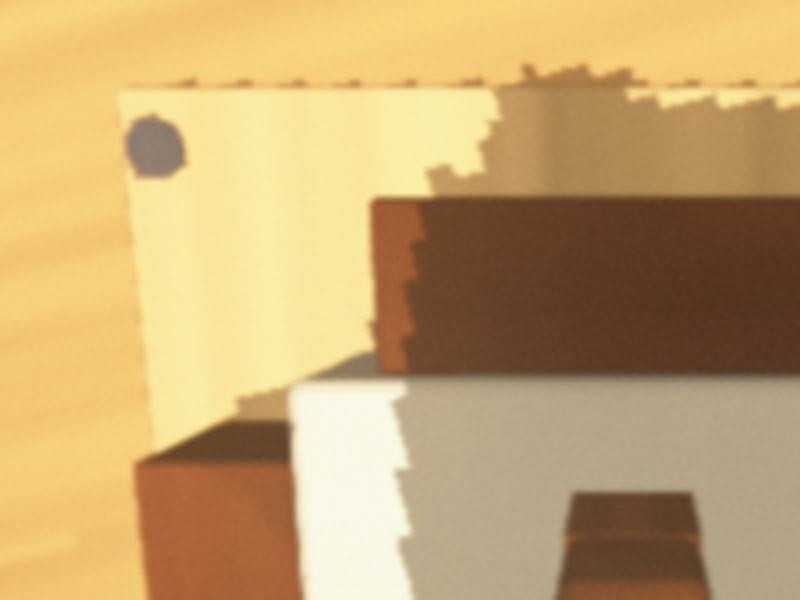

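View pics/d4.png

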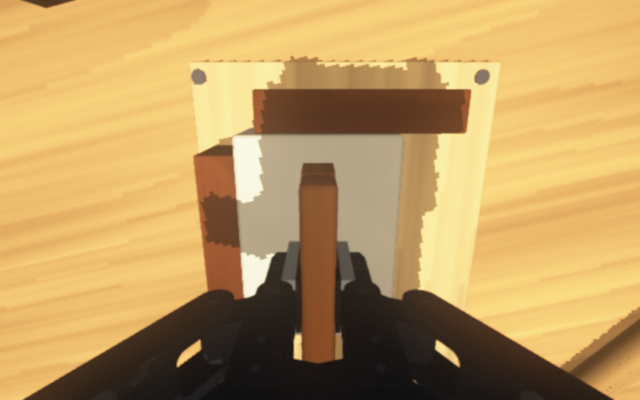

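View pics/d4s.png

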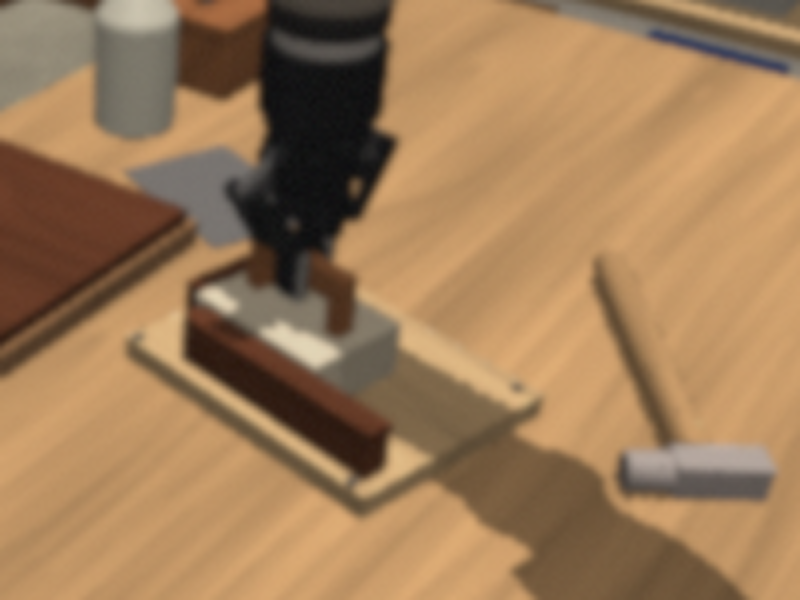

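Emit:
jog_arm(increments="-0.0005 0.0003 0.0005 0.001 -0.0015 0.002 0; -0.0005 0 0.0005 0.001 0 0 0; 0 0 0 0 0 0 0; 0 0 0 0 0 0 0; 0 0 0 0 0 0 0; 0 0 0 0 0 0 0")

```text
clock: 19.62
tool_pos: [537.3, -247.0, 71.3]
eef_rot: [-1.095, 1.377, -1.377]
force: [-14.6, -8.6, 9.4]
grip_width: 12.7
```

```bash
python3 -c "
from h import *
st()
vision.get_image('top');vision.get_image('top')
st()"
```

```text
t 19.62 jig xy [19.209 16.07 ] z 71.3 yaw -13.14 tilt [ 0.002 -0.002] F jig [-12.307 -11.636] 9.4 torque [-2.412  2.525] 0.03 w 12.7
t 19.72 jig xy [19.221 16.091] z 71.3 yaw -13.13 tilt [ 0.002 -0.002] F jig [-12.725 -11.062] 8.5 torque [-2.376  2.543] 0.05 w 12.7
```

The board's friction may carry part of these pushes, so I take off some down load and press a little more on both faces.

Emit:
jog_arm(increments="-0.0005 -0.0003 0 0 0 0 0; -0.0005 -0.0003 0.0004 0.001 0 0.002 0; -0.0005 0 0 0 0 0 0; 0 0 0 0 0 0 0; 0 0 0 0 0 0 0; 0 0 0 0 0 0 0")

```text
clock: 20.22
tool_pos: [537.3, -246.9, 71.3]
eef_rot: [-1.094, 1.377, -1.377]
force: [-14.2, -10.2, 5.9]
grip_width: 13.2
```

```bash
python3 -c "
from h import *
st()
p=vision.get_image('top');cv2.imwrite('pics/e_top.png',p['image']);w=vision.get_image('wrist');cv2.imwrite('pics/e_w.png',w['image'])
for q in('casting','jig_home'): print(q,[np.array(d['point']) for d in spotter.pinpoint(p,q)[:1]],[np.array(d['point']) for d in spotter.pinpoint(w,q)[:1]])
st()"
```

```text
t 20.22 jig xy [19.196 16.105] z 71.3 yaw -13.17 tilt [ 0.002 -0.001] F jig [-11.513 -13.078] 5.9 torque [-2.933  2.32 ] 0.11 w 13.2
casting [array([ 537.9, -242.5,   18.8])] [array([ 540. , -244.4,   19. ])]
jig_home [] []
t 20.52 jig xy [19.208 16.092] z 71.3 yaw -13.17 tilt [ 0.002 -0.001] F jig [-11.545 -13.956] 6.2 torque [-2.911  2.366] 0.02 w 13.0
```

View pics/e_top.png

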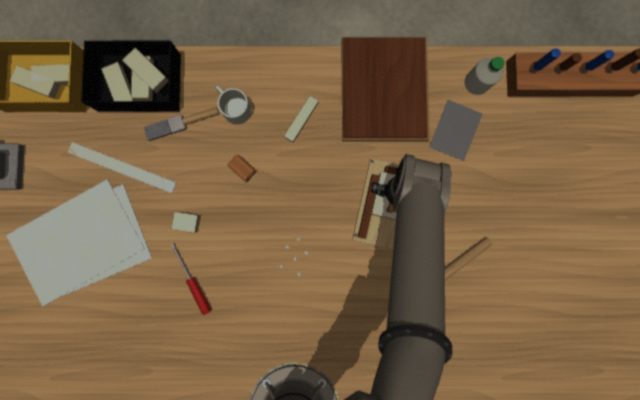

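View pics/e_w.png

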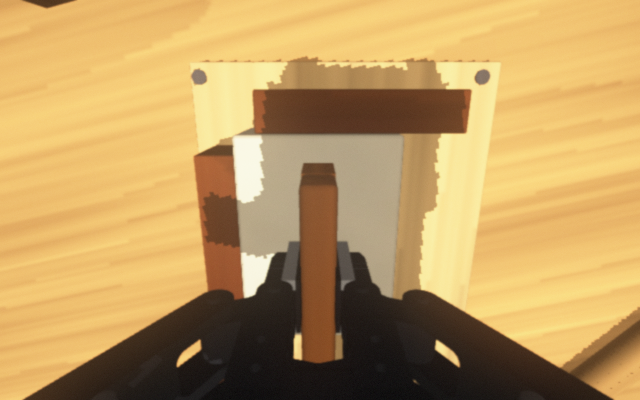

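Emit:
jog_arm(increments="0 -0.0003 0.0004 0 0 0 0; 0 0 0.0004 0.001 0 0 0; 0 0 0 0 0 0 0; 0 0 0 0 0 0 0; 0 0 0 0 0 0 0; 0 0 0 0 0 0 0")

```text
clock: 21.02
tool_pos: [537.4, -246.9, 71.3]
eef_rot: [-1.094, 1.378, -1.377]
force: [-15.6, -10.0, 6.3]
grip_width: 13.0
```

```bash
python3 -c "
from h import *
st()
robot.close_job()
st()"
```

```text
t 21.02 jig xy [19.214 16.13 ] z 71.3 yaw -13.17 tilt [ 0.002 -0.002] F jig [-12.938 -13.217] 6.3 torque [-2.903  2.508] 0.11 w 13.0
the job is handed in; nothing more can be done
the job is handed in; nothing more can be done
```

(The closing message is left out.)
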